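# Close the pantry canister with the lid that fits

## Robot

A 7-joint arm with a two-finger parallel gripper is mounted at the origin on the work surface. World frame = base frame: x ahead of the robot, y to its left, z up, the work surface at z = 0. Lengths are in mm, angles in degrees, forces in N, time in s.
With the tool pointing down it reaches from about 350 to 900 mm from the base axis. Payload 19.9 kg.
Tool frame: the origin (TCP) lies at the very end of the fingers, on their centre line; the grasp point (between the pads) lies 19 mm behind it; z points along the fingers, y is the line along which they close (so a half turn about z gives the same grasp; the last joint's range is limited). The gripper opens to 85 mm and grips with 20 to 120 N. Pads are 22 mm wide; open, the fingers measure 114 mm over their backs; the gripper's body (76 mm by 85 mm) begins 54 mm behind the grasp point. The pads swing forward as they close: fully open they stand 13 mm farther back than shut.
Start: joints at [-73.482, 23.915, -0.59, 92.452, 0.269, 63.638, -3.037], TCP at [202.398, 591.301, 231.26] pointing down, gripper open.
Joint ranges: [-161.28, 161.28], [-22.2, 115.67], [-73.04, 71.86], [3.21, 147.25], [-68.34, 248.33], [10.77, 114.83], [-161.83, 161.83]. Speed limits (degrees/s): [108.29, 108.29, 136.94, 136.94, 172.46, 172.46, 172.46].

## Interface

Orientations are given as [roll, pitch, yaw] about the fixed x, y, z axes, in that order (R = Rz(yaw) Ry(pitch) Rx(roll)).
In Python, from station import bot, eyes gives the robot as it stands.
- The arm moves only by the tool step_arm, never from a script. Its argument "deltas" is a list of rows, each a list of 7 numbers: the shift along the tool's x, y, z in mm, then the turn, a rotation vector about the tool's x, y, z in degrees, then the finger opening in mm, from 0 to 85.4. A call has 1 to 12 rows; each row shifts and turns the commanded pose from where the row before left it, along the tool's axes as they then stand; what a row does not reach is not made up. A row lasts 1/8 s, in which the tool goes at most 62.5 mm and 10.7 degrees, less where a joint would pass 70% of its speed; a pose out of reach is approached as far as the arm can. A call is refused whole if a number of a shift passes 62.5 or a number of a turn 10.7, either way. A call with a gripper value outside its range is refused whole. The fingers move at their own pace and stop on an object; "force" is the grip in N (left out, the last holds). Time passes only in rows, so rows that do not move let the fingers close. It gives the time, the measured TCP pose, the force, the opening and the grip force at its end, in the units of the state.
- bot.get_obs(): the state, without advancing time (a new reading comes with each control period).
- eyes.camera(name): name is "scene" or "top"; returns (picture, depth): 420x560x3 uint8, blue, green, red; 420x560 float32, mm along the optical axis (not along the pixel's ray), 0 where there is no reading.
- eyes.camera_info(name): a dict with "fx", "fy", "cx", "cy" (pixels), "k1" (the pictures are not rectified: a ray, as slopes to the right and down, at radius r is drawn at 1 + k1 r^2 times it, then the intrinsics apply), "cam_to_world" (4x4, takes a point from camera to world coordinates). Camera axes: x right, y down, z forward; pixel columns grow to the right and rows downward; lengths in mm; the calibration is good to about 2 mm. A picture is of the moment at which its call begins. camera_info takes no time and is no camera call.
- bot.finish_job(): hands the job in; it is judged then, once.
The state is a dict: "t": time; "qpos": joint angles; "qd": joint speeds; "joint_efforts": joint torques, N m; "tool_pos": TCP position; "tcp_rot": TCP orientation; "ft_force": force on the tool from outside, world axes, zero at the start; "moment": the same for the moment, N m; "opening": opening from 0.0 (shut) to 1.0 (fully open); "finger_force": force on a finger pad.
Only numpy, scipy, OpenCV 4.12 (cv2) and the standard library are available. Lean on these libraries where they do the work, as an engineer would, in place of code of your own. Each camera call takes 0.05 s, during which the arm holds its last target. There are 200 camera calls.

## Task

Close the open white canister: of the three look-alike lids on the table, pick the one whose plug fits the canister's mouth, set it on level with the knob up, and push it straight down until it snaps under the clips all round and sits fully home. Leave the other two lids on the table beside the canister, and let go of everything.

Things in the scene. Friction and masses are not known exactly. Their poses are not given: they have to be found in the camera images.
- canister_rim (a point): Centre of the open mouth of the white round canister, at rim height, 80 mm above the table; z up. 100 mm outside, 92 inside; fixed. Three steel spring clips round it, out to 61 mm from the axis, noses 15 mm above the rim: they meet the flange when its underside is 14 mm above the rim, yield outward to about 10 N of push in all, then close over it.
- lid_small_knob (a point): Small lid, grip point on its knob. Round, aluminium, lies knob up. Flange 82 mm across, 5 thick; plug below it 24 deep, 65 mm across, tapering to 44 at its foot; black round knob on top 28 across, 36 tall. Point on the axis, 53 mm above the plug's foot, 24 above the flange top, 12 below the knob top; z up. Loose, 90 g.
- lid_medium_knob (a point): Middle lid, grip point on its knob. Round, aluminium, lies knob up. Flange 106 mm across, 5 thick; plug below it 24 deep, 89 mm across, tapering to 68 at its foot; black round knob on top 28 across, 36 tall. Point on the axis, 53 mm above the plug's foot, 24 above the flange top, 12 below the knob top; z up. Loose, 85 to 170 g. Fully home: 29 mm above canister_rim.
- lid_large_knob (a point): Large lid, grip point on its knob. Round, aluminium, lies knob up. Flange 130 mm across, 5 thick; plug below it 24 deep, 113 mm across, tapering to 92 at its foot; black round knob on top 28 across, 36 tall. Point on the axis, 53 mm above the plug's foot, 24 above the flange top, 12 below the knob top; z up. Loose, 160 g.
There are look-alikes about, which are no part of the job. Leave any blue or purple look-alike of the part that bears lid_large_knob alone.

How it is judged:
By the outcome, as a careful person would: the job done as asked, in the order asked, and still so for the second after the job is handed in, with the robot touching nothing.
It also fails if it takes over 35 s, if anything falls off the work surface, if the arm or the gripper's body presses on something with over 40 N, if the wrist force passes 120 N, or if a joint passes its speed limit or range.

## Working session

There is one attempt and no reset: what is moved stays moved. The work goes in short steps, Python scripts to look and compute and a tool call to move; the robot and the scene stay as the last step left them, time stands still between calls to the robot, and variables do not carry over. Pictures are saved under pics/ and viewed, at most 10 in all, crops included, and the job is handed in when it is done.

Besides the shell and the picture viewer there is one more tool, called after "Request:" as name(argument=value, ...), one argument or row to a line, values as JSON. step_arm: Moves the arm, as the interface text tells. Its arguments: {"type":"object","properties":{"deltas":{"type":"array"},"force":{"type":"number"}},"required":["deltas"]}

```bash
mkdir -p pics
python3 - <<'E'
from station import bot, eyes
import cv2, numpy as np
for n in("top","scene"):
    p,d=eyes.camera(n); cv2.imwrite(f"pics/{n}0.png",p); np.savez(f"pics/{n}0.npz",p=p,d=d)
    i=eyes.camera_info(n); print(n,{k:np.round(v,3).tolist() if k=='cam_to_world' else v for k,v in i.items()})
o=bot.get_obs(); print(o)
E
```

```text
top {'fx': 517.538156269434, 'fy': 517.538156269434, 'cx': 285.2663082359116, 'cy': 214.0206361341033, 'k1': -0.1419034863767571, 'cam_to_world': [[-0.008, -0.997, 0.071, 383.01], [-1.0, 0.009, 0.017, 40.906], [-0.017, -0.071, -0.997, 1367.208], [0.0, 0.0, 0.0, 1.0]]}
scene {'fx': 402.8595262477851, 'fy': 402.8595262477851, 'cx': 271.0290172439416, 'cy': 205.86257833312297, 'k1': -0.026606851899606782, 'cam_to_world': [[-0.24, 0.701, -0.672, 1136.125], [0.971, 0.185, -0.153, 187.148], [0.017, -0.689, -0.725, 793.776], [0.0, 0.0, 0.0, 1.0]]}
{'t': 0.1, 'qpos': array([-73.48197671,  23.94411699,  -0.59063418,  92.48234773,
         0.26886665,  63.6376318 ,  -3.03693586]), 'qd': array([-0.0974171 , -0.07142148, -0.11223953, -0.01385848,  0.08900063,
       -0.0516855 , -0.07479572]), 'joint_efforts': array([ 1.79249717e-03, -8.65822577e+01,  6.80921730e-01, -4.35629976e+01,
        1.92912784e-02,  5.10915197e-03,  1.07685485e-04]), 'tool_pos': array([202.30710012, 591.02053703, 230.72626578]), 'tcp_rot': array([-1.79937427e+02,  4.39313131e-03,  1.61104505e+02]), 'ft_force': array([-0.0080942 , -0.28559064,  0.26034275]), 'moment': array([ 0.03236261,  0.03528419, -0.01393804]), 'finger_force': 0.0, 'opening': 1.0049363331019492}
```

View pics/top0.png

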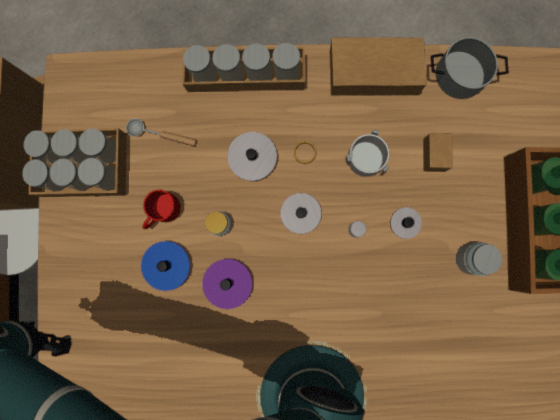

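View pics/scene0.png

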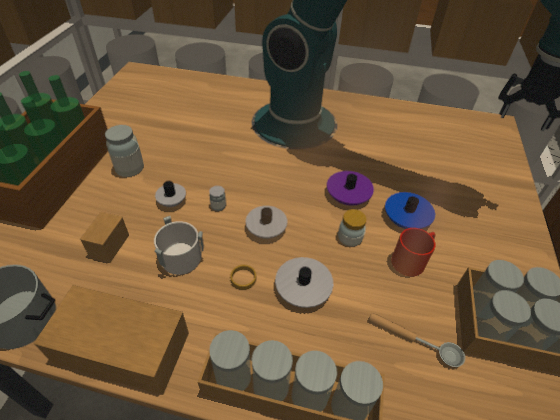

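The top view shows the canister at (369,154), the medium lid at (301,213), the large lid at (252,156) and the small lid at (405,223). The scene view shows the canister at (179,247) and the medium lid at (266,223), with a small jar at (217,198) between the medium and small lids. Next I'll measure them.

```bash
cat > h.py <<'E'
from station import bot, eyes
import cv2, numpy as np
def rays(n,uv):
    i=eyes.camera_info(n); K=np.array([[i['fx'],0,i['cx']],[0,i['fy'],i['cy']],[0,0,1]])
    q=cv2.undistortPoints(np.float64(uv).reshape(-1,1,2),K,np.array([i['k1'],0,0,0.]))[:,0]
    T=np.array(i['cam_to_world']); return T[:3,3],np.c_[q,np.ones(len(q))],T[:3,:3]
def plane(n,uv,z):
    c,q,R=rays(n,uv); d=q@R.T; return c+d*((z-c[2])/d[:,2])[:,None]
def cloud(n,d):
    h,w=d.shape; u,v=np.meshgrid(np.arange(w),np.arange(h))
    c,q,R=rays(n,np.c_[u.ravel(),v.ravel()]); return (c+(q*d.ravel()[:,None])@R.T).reshape(h,w,3)
def circ(xy):
    for _ in range(4):
        A=np.c_[xy,np.ones(len(xy))]; s=np.linalg.lstsq(A,(xy**2).sum(1),rcond=None)[0]
        c=s[:2]/2; r=np.sqrt(s[2]+c@c); e=np.abs(np.hypot(*(xy-c).T)-r); xy=xy[e<=max(2.5*np.median(e),1)]
    return c,r,len(xy)
E
python3 - <<'E'
from h import *
for n,knobs in (("top",dict(small=(407,222),med=(301,212),large=(251,155))),("scene",dict(small=(169,188),med=(266,215),large=(305,275)))):
    z=np.load(f"pics/{n}0.npz"); p,d=z['p'],z['d']; P=cloud(n,d); g=p.max(2); s=np.ptp(p.astype(int),2)
    for k,(u,v) in knobs.items():
        w=35
        sub=np.zeros(g.shape,bool); sub[v-w:v+w,u-w:u+w]=1
        fl=sub&(P[...,2]>18)&(P[...,2]<40)&(s<30)&(g>80)
        _,L,st,_=cv2.connectedComponentsWithStats(fl.astype(np.uint8)); fl=L==1+np.argmax(st[1:,4])
        c=max(cv2.findContours(fl.astype(np.uint8),0,1)[0],key=cv2.contourArea)[:,0]
        h=cv2.convexHull(c)[:,0]
        cc=circ(plane(n,c,29)[:,:2])
        A=np.c_[P[fl][:,:2],np.ones(fl.sum())]; pl=np.linalg.lstsq(A,P[fl][:,2],rcond=None)[0]
        kn=sub&(P[...,2]>52)&(P[...,2]<75)
        print(n,k,np.round(cc[0],1),round(cc[1],1),cc[2],'flange z',np.median(P[fl][:,2]).round(1),'slope',pl[:2].round(3),'knob',P[kn].mean(0).round(1),kn.sum())
    u,v=(369,154) if n=="top" else (179,245)
    sub=np.zeros(g.shape,bool); sub[v-40:v+35,u-35:u+35]=1
    rm=sub&(P[...,2]>72)&(P[...,2]<86)
    c=circ(P[rm][:,:2]); print(n,'rim',c,np.median(P[rm][:,2]))
    hi=sub&(P[...,2]>86); print('clips',P[hi].round(0).tolist()[:40])
    c0=c[0]; r=np.hypot(*(P[...,:2]-c0).transpose(2,0,1)); m=sub&(r>53)&(r<70)&(P[...,2]>40)
    a=np.degrees(np.arctan2(P[m][:,1]-c0[1],P[m][:,0]-c0[0])); print('angles',np.sort(a).round())
z=np.load("pics/top0.npz"); p=z['p']
cv2.imwrite("pics/crop.png",cv2.resize(p[120:260,230:430],None,fx=4,fy=4,interpolation=2))
E
```

```text
top small [ 453.6 -249.1] 38.8 79 flange z 30.2 slope [-0.008  0.004] knob [ 454.1 -248.9   65.3] 104
top med [480.4  23.6] 51.1 110 flange z 29.9 slope [0.003 0.   ] knob [479.7  23.4  65.4] 98
top large [632.3 149.7] 63.7 109 flange z 29.9 slope [0.003 0.005] knob [630.7 149.5  65.2] 98
top rim (array([ 626.35890345, -149.33062043]), np.float64(48.12383309148603), 214) 80.46534480460082
clips [[383.0, 41.0, 1367.0], [383.0, 41.0, 1367.0], [383.0, 41.0, 1367.0], [383.0, 41.0, 1367.0], [383.0, 41.0, 1367.0], [383.0, 41.0, 1367.0], [685.0, -161.0, 98.0], [685.0, -164.0, 97.0], [684.0, -160.0, 92.0], [682.0, -161.0, 98.0], [683.0, -165.0, 93.0], [682.0, -166.0, 98.0], [683.0, -169.0, 94.0], [683.0, -172.0, 94.0], [683.0, -158.0, 86.0], [680.0, -159.0, 97.0], [680.0, -161.0, 96.0], [681.0, -165.0, 93.0], [680.0, -167.0, 96.0], [680.0, -169.0, 97.0], [680.0, -171.0, 98.0], [680.0, -174.0, 97.0], [383.0, 41.0, 1367.0], [678.0, -157.0, 95.0], [678.0, -159.0, 93.0], [678.0, -162.0, 95.0], [678.0, -164.0, 95.0], [678.0, -167.0, 93.0], [677.0, -169.0, 97.0], [678.0, -172.0, 96.0], [676.0, -16
[... 2672 characters left out ...]
 -17.  -16.  -16.  -16.  -16.  -16.
  -16.  -15.  -15.  -15.  -15.  -15.  -15.  -15.  -14.  -14.  -13.  -13.
  -13.  -13.  -13.  -13.  -13.  -12.  -12.  -12.  -12.  -11.  -11.  -11.
  -11.  -11.  -11.  -11.  -11.  -11.  -11.  -10.  -10.  -10.  -10.  -10.
  -10.  -10.  -10.  -10.   -9.   -9.   -9.   -9.   -9.   -9.   95.   95.
   95.   95.   96.   96.   96.   96.   96.   96.   96.   97.   97.   97.
   97.   97.   97.   97.   97.   97.   98.   98.   98.   98.   98.   99.
   99.   99.   99.   99.  100.  100.  100.  101.  101.  101.  102.  102.
  103.  103.  103.  104.  105.  105.  106.  106.  107.  107.  107.  107.
  107.  108.  108.  109.  109.  110.  110.  111.  111.  112.  112.  113.
  113.]
```

View pics/crop.png

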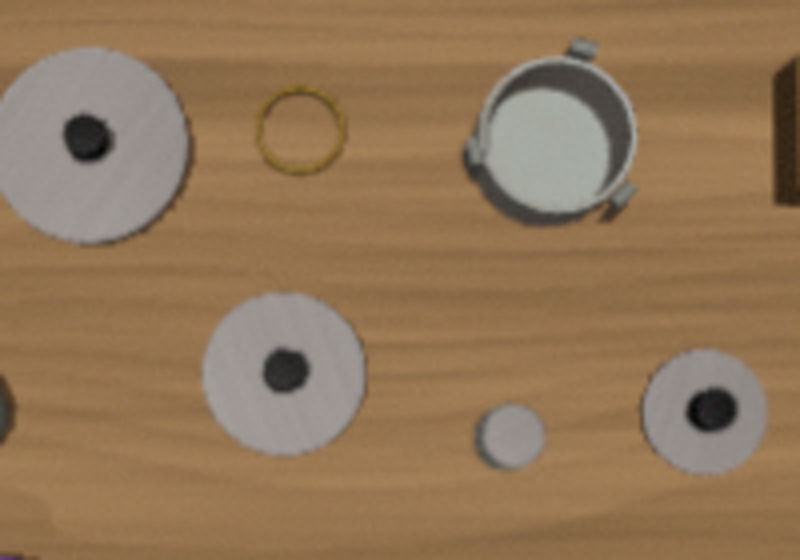

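Positions from both views agree: medium lid at about (481, 24.7), level, flange top at 29; canister mouth at about (626, -148.8), rim at 80. Moving over the medium lid.

Request:
step_arm(
  deltas=[
    [-37.3,-37.2,0,0,0,0,85],
    [-37.3,-37.2,0,0,0,0,85],
    [-37.3,-37.2,0,0,0,0,85],
    [-37.3,-37.2,0,0,0,0,85],
    [-37.3,-37.2,0,0,0,0,85],
    [-37.3,-37.2,0,0,0,0,85],
    [-37.3,-37.2,0,0,0,0,85],
    [-37.3,-37.2,0,0,0,0,85],
    [-37.3,-37.2,0,0,0,0,85],
    [-37.3,-37.2,0,0,0,0,85],
    [-37.3,-37.2,0,0,0,0,85],
    [-37.3,-37.2,0,0,0,0,85],
  ],
  force=80,
)

```text
t: 1.6
tool_pos: [481.7, 22.4, 231.3]
tcp_rot: [180.0, 0.0, 161.1]
ft_force: [0.6, 0.7, -0.9]
opening: 0.994
finger_force: 0.0
```

Request:
step_arm(
  deltas=[
    [1.4,2,40,0,0,0,85],
    [0,0,40,0,0,0,85],
    [0,0,40,0,0,0,85],
    [0,0,35,0,0,0,85],
    [0,0,20,0,0,0,85],
    [0,0,10,0,0,0,85],
    [0,0,10,0,0,0,85],
    [0,0,0,0,0,0,85],
    [0,0,0,0,0,0,85],
  ],
)

```text
t: 2.72
tool_pos: [481.0, 26.4, 36.8]
tcp_rot: [180.0, 0.0, 161.1]
ft_force: [-0.6, 0.6, -0.7]
opening: 0.994
finger_force: 0.0
```

Run:
```python
from h import *
p,d=eyes.camera("scene"); cv2.imwrite("pics/s1.png",cv2.resize(p[130:310,130:390],None,fx=3,fy=3,interpolation=2))
o=bot.get_obs(); print(o['tool_pos'],o['tcp_rot'],o['ft_force'],o['moment'])
```

```text
[480.97184862  26.42785473  36.86169524] [1.79975281e+02 4.48041223e-02 1.61110118e+02] [ 1.07170815 -0.33669524  0.00162063] [ 0.0026556  -0.01451713  0.03569638]
```

View pics/s1.png

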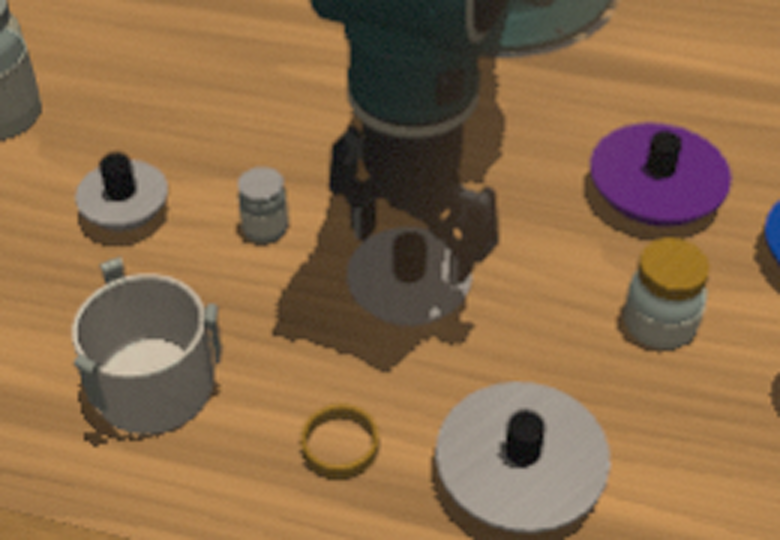

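The fingers straddle the medium lid's knob (at 410,255 in the crop), so I'll close.

Request:
step_arm(
  deltas=[
    [0,0,0,0,0,0,15],
    [0,0,0,0,0,0,15],
    [0,0,0,0,0,0,15],
    [0,0,0,0,0,0,15],
    [0,0,0,0,0,0,15],
    [0,0,0,0,0,0,15],
    [0,0,0,0,0,0,15],
    [0,0,0,0,0,0,15],
  ],
  force=80,
)

```text
t: 3.78
tool_pos: [480.7, 26.3, 36.7]
tcp_rot: [180.0, 0.0, 161.1]
ft_force: [-2.9, 0.1, 10.6]
opening: 0.299
finger_force: 78.0
```

Request:
step_arm(
  deltas=[
    [0,0,-10,0,0,0,15],
    [0,0,-25,0,0,0,15],
    [0,0,-40,0,0,0,15],
    [0,0,-40,0,0,0,15],
    [0,0,-35,0,0,0,15],
    [0,0,0,0,0,0,15],
    [0,0,0,0,0,0,15],
  ],
)

```text
t: 4.65
tool_pos: [480.3, 26.4, 186.0]
tcp_rot: [-180.0, -0.0, 161.1]
ft_force: [-0.1, 0.0, -1.5]
opening: 0.305
finger_force: 78.8
```

Run:
```python
from h import *
o=bot.get_obs(); print(o['tool_pos'],o['tcp_rot'],o['ft_force'],o['moment'],o['opening'],o['finger_force'])
c,s=np.cos(np.radians(161.1)),np.sin(np.radians(161.1))
dx,dy=np.array([626.1,-148.8])-o['tool_pos'][:2]; print('tool delta',c*dx+s*dy,s*dx-c*dy)
p,d=eyes.camera("scene"); P=cloud("scene",d); t=o['tool_pos']; s_=np.ptp(p.astype(int),2)
m=(np.hypot(P[...,0]-t[0],P[...,1]-t[1])<70)&(abs(P[...,2]-t[2]+5)<15)&(s_<40)
print(m.sum()); A=np.c_[P[m][:,:2]-t[:2],np.ones(m.sum())]; print(np.linalg.lstsq(A,P[m][:,2]-t[2],rcond=None)[0])
cv2.imwrite("pics/s2.png",cv2.resize(p[60:320,110:400],None,fx=2.5,fy=2.3,interpolation=2))
```

```text
[480.26076012  26.37396264 185.99973183] [-1.79991951e+02 -2.00714775e-02  1.61109350e+02] [-0.05743476  0.01698448 -1.50595177] [-0.03602211 -0.01115564 -0.01504974] 0.30497888093196307 78.79884481430054
tool delta -194.71826730808792 -118.4896512432424
902
[-1.46462156e-02 -4.47522315e-03 -6.82239706e+00]
```

View pics/s2.png

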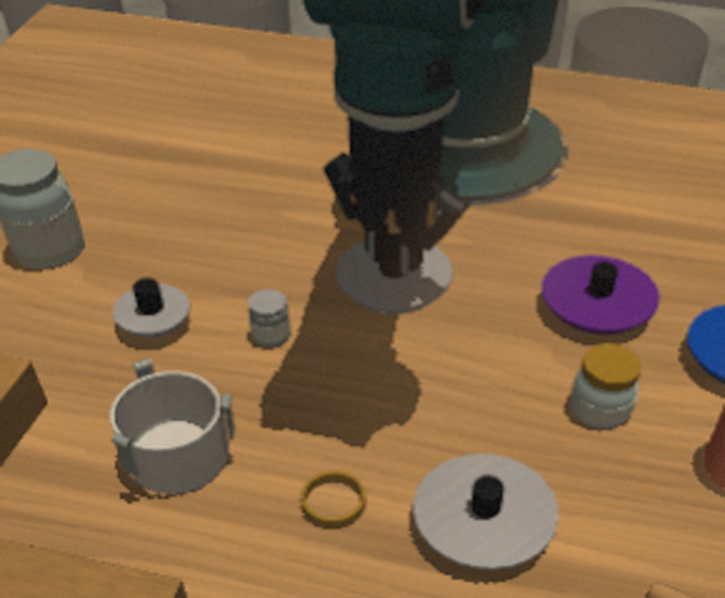

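The lid is held level with its flange about 6.5 mm below the TCP. Moving over the canister.

Request:
step_arm(
  deltas=[
    [-20,-12,0,0,0,0,15],
    [-35,-22,0,0,0,0,15],
    [-35,-22,0,0,0,0,15],
    [-35,-22,0,0,0,0,15],
    [-35,-21,0,0,0,0,15],
    [-24.7,-14.5,0,0,0,0,15],
    [-10,-5,0,0,0,0,15],
    [0,0,20,0,0,0,15],
    [0,0,15,0,0,0,15],
    [0,0,0,0,0,0,15],
    [0,0,0,0,0,0,15],
  ],
)

```text
t: 6.08
tool_pos: [626.5, -148.5, 151.6]
tcp_rot: [-180.0, 0.0, 161.1]
ft_force: [0.2, 0.5, -1.6]
opening: 0.304
finger_force: 78.8
```

Run:
```python
from h import *
o=bot.get_obs(); t=o['tool_pos']; print(t,o['tcp_rot'],o['ft_force'],o['moment'],o['opening'])
for n in("scene","top"):
    p,d=eyes.camera(n); P=cloud(n,d); s_=np.ptp(p.astype(int),2)
    r=np.hypot(P[...,0]-t[0],P[...,1]-t[1])
    m=(r<65)&(abs(P[...,2]-t[2]+6.5)<6)&(s_<40)
    f=m.astype(np.uint8); c=max(cv2.findContours(f,0,1)[0],key=cv2.contourArea)[:,0]
    h=cv2.convexHull(c)[:,0]
    q=plane(n,c,t[2]-6.5)[:,:2]; q=q[np.hypot(*(q-t[:2]).T)>44]
    cc=circ(q); A=np.c_[P[m][:,:2]-t[:2],np.ones(m.sum())]
    print(n,m.sum(),cc,np.linalg.lstsq(A,P[m][:,2]-t[2],rcond=None)[0].round(3))
    rm=(r<58)&(abs(P[...,2]-79)<6); print('rim',rm.sum(),circ(P[rm][:,:2]))
    if n=="scene": cv2.imwrite("pics/s3.png",cv2.resize(p[100:300,80:300],None,fx=3,fy=3,interpolation=2))
```

```text
[ 626.45962118 -148.45602569  151.55652895] [-1.79999951e+02  1.08503738e-02  1.61130068e+02] [ 0.21785479  0.53238459 -1.57169569] [ 0.05408291 -0.04668755  0.04585451] 0.3038948776256106
scene 1043 (array([ 628.45212634, -145.94871063]), np.float64(51.78254163337145), 81) [-5.000e-03 -0.000e+00 -7.955e+00]
rim 199 (array([ 625.73376956, -148.21817636]), np.float64(47.8058949408165), 156)
top 32 (array([ 630.88251102, -107.25028036]), np.float64(13.044059434814589), 28) [  0.011   0.09  -10.971]
rim 10 (array([621.6435296 , -93.52855965]), np.float64(12.16505790121595), 10)
```

View pics/s3.png

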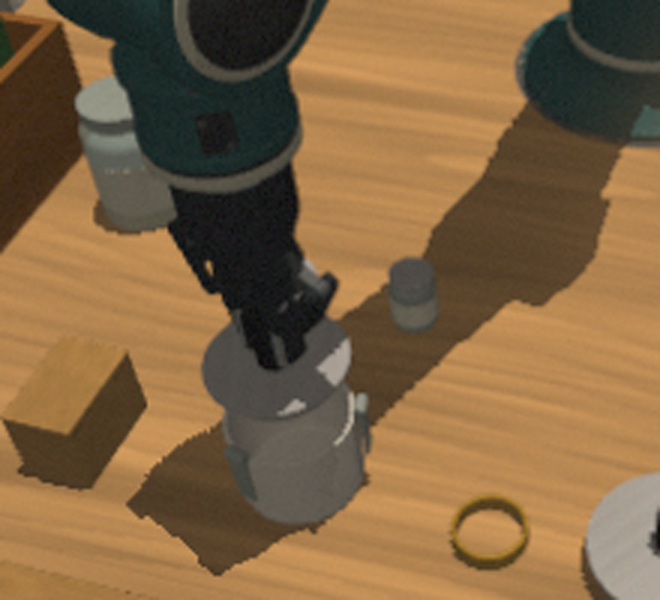

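The lid is level over the mouth and centred to within a millimetre or so. I'll lower it to just above the clips.

Request:
step_arm(
  deltas=[
    [0,-0.5,15,0,0,0,15],
    [0,0,12,0,0,0,15],
    [0,0,8,0,0,0,15],
    [0,0,5,0,0,0,15],
    [0,0,1,0,0,0,15],
    [0,0,0,0,0,0,15],
  ],
)

```text
t: 6.92
tool_pos: [626.5, -149.4, 110.6]
tcp_rot: [-180.0, 0.0, 161.1]
ft_force: [0.6, -1.0, -1.3]
opening: 0.302
finger_force: 78.8
```

Request:
step_arm(
  deltas=[
    [0,0,2,0,0,0,15],
    [0,0,2,0,0,0,15],
    [0,0,2,0,0,0,15],
    [0,0,2,0,0,0,15],
    [0,0,2,0,0,0,15],
    [0,0,0,0,0,0,15],
  ],
)

```text
t: 7.68
tool_pos: [626.0, -149.2, 99.9]
tcp_rot: [-180.0, -0.0, 161.1]
ft_force: [-0.0, -0.0, -2.9]
opening: 0.305
finger_force: 78.8
```

Request:
step_arm(
  deltas=[
    [0,0,2,0,0,0,15],
    [0,0,2,0,0,0,15],
    [0,0,1,0,0,0,15],
    [0,0,1,0,0,0,15],
    [0,0,1,0,0,0,15],
    [0,0,0,0,0,0,15],
  ],
)

```text
t: 8.43
tool_pos: [626.3, -149.4, 93.4]
tcp_rot: [-180.0, 0.0, 161.1]
ft_force: [-0.8, 0.1, -2.5]
opening: 0.301
finger_force: 78.8
```

Request:
step_arm(
  deltas=[
    [0,0,1,0,0,0,15],
    [0,0,1,0,0,0,15],
    [0,0,1,0,0,0,15],
    [0,0,0,0,0,0,15],
  ],
)

```text
t: 8.93
tool_pos: [626.5, -149.4, 92.7]
tcp_rot: [179.9, 0.0, 161.1]
ft_force: [-16.3, 4.4, 33.3]
opening: 0.308
finger_force: 83.2
```

The push met a stop at 92.7, the expected home height, with 33 N. I'll relax it, release and back away.

Request:
step_arm(
  deltas=[
    [0,0,-2.2,0,0,0,15],
    [0,0,0,0,0,0,25],
    [0,0,0,0,0,0,45],
    [0,0,0,0,0,0,45],
    [0,0,0,0,0,0,45],
    [0,0,-10,0,0,0,45],
    [0,0,-30,0,0,0,45],
    [0,0,-40,0,0,0,45],
    [0,0,-40,0,0,0,45],
    [0,0,0,0,0,0,45],
  ],
)

```text
t: 10.18
tool_pos: [627.7, -149.8, 216.4]
tcp_rot: [179.9, 0.3, 161.1]
ft_force: [0.9, 0.9, 0.2]
opening: 0.529
finger_force: 0.0
```

Request:
step_arm(
  deltas=[
    [35,30,0,0,0,0,45],
    [40,40,0,0,0,0,45],
    [40,40,0,0,0,0,45],
    [40,40,0,0,0,0,45],
    [20,20,0,0,0,0,45],
    [0,0,0,0,0,0,45],
  ],
)

```text
t: 10.92
tool_pos: [514.9, 70.3, 212.5]
tcp_rot: [180.0, -0.0, 161.3]
ft_force: [0.5, 0.1, 0.4]
opening: 0.527
finger_force: 0.0
```

Run:
```python
from h import *
o=bot.get_obs(); print(o['t'],o['tool_pos'],o['ft_force'],o['opening'])
for n in("scene","top"):
    p,d=eyes.camera(n); P=cloud(n,d); s_=np.ptp(p.astype(int),2)
    r=np.hypot(P[...,0]-626.2,P[...,1]+149)
    m=(r<46)&(r>22)&(abs(P[...,2]-85)<14); A=np.c_[P[m][:,:2]-[626.2,-149],np.ones(m.sum())]
    print(n,m.sum(),np.linalg.lstsq(A,P[m][:,2],rcond=None)[0].round(3),np.median(P[m][:,2]))
    k=(r<25)&(P[...,2]>105)&(P[...,2]<135); print('knob',k.sum(),P[k].mean(0).round(1),np.percentile(P[k][:,2],90))
    y,x=(slice(190,300),slice(120,250)) if n=="scene" else (slice(110,200),slice(310,430))
    cv2.imwrite(f"pics/e_{n}.png",cv2.resize(p[y,x],(520,440),interpolation=2))
cv2.imwrite("pics/end.png",np.hstack([cv2.resize(cv2.imread(f"pics/e_{n}.png"),(400,400)) for n in("scene","top")]))
```

```text
10.925 [514.89697871  70.33311522 212.46408511] [0.46717008 0.09204632 0.39848311] 0.5267876028580004
scene 683 [-4.000e-03 -2.000e-03  8.467e+01] 84.61352368335122
knob 152 [ 628.4 -146.5  117.6] 121.91064177969298
top 782 [-7.0000e-03 -3.0000e-03  8.6366e+01] 86.4435861338842
knob 116 [ 625.7 -148.   121. ] 125.29314331123317
```

View pics/end.png

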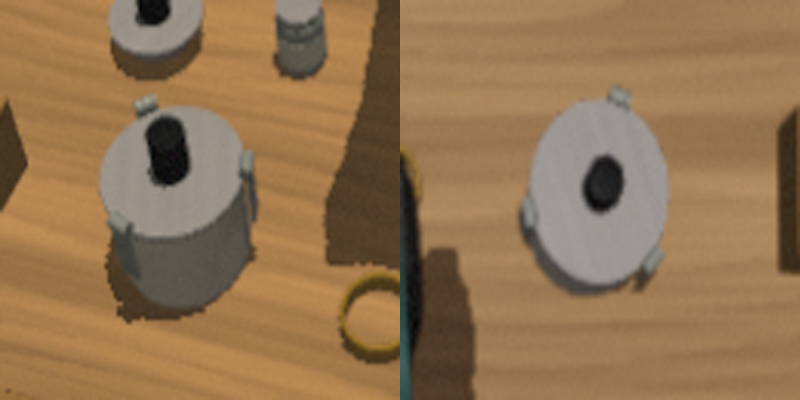

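The lid sits level at home height (flange top about 85, knob top about 121), with the clip noses over its edge at (120,225), (247,165) and (147,103) in the left half. The gripper is open and clear, so I'll hand in.

```bash
python3 -c "
from station import bot
print(bot.finish_job())"
```

```text
the job is handed in; nothing more can be done
None
```

The medium lid is on the canister, pushed down to its home height and level under all three clips; the other two lids were left where they lay, the gripper is open and clear, and I handed the job in at about 11 s (no verdict came back).

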